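# Make up two case trays in the dental laboratory

## Task

Make up the two cases: the pink cast and the round jar with the tan lid go in the blue tray, the white horseshoe arch and the square jar with the red dot go in the orange tray; in each tray the cast or arch goes in the large compartment and the jar in the narrow one. Set each piece down gently, upright and flat on the tray's floor, and let go of it. Leave the ochre cast and the pink-lidded jar where they stand.

Things in the scene. Friction and masses are not known exactly. Their poses are not given: they have to be found in the camera images.
- tray_blue: Blue case tray, fixed, 124 (x) x 160 (y) x 10 mm. Origin: centre of underside, z up. Floor top at z = 4; rim and one cross rib, 4 thick, 10 high, make a large compartment (inside x -58 to 58, y -76 to 20; centre 0, -28) and a narrow one for the jar (x -58 to 58, y 24 to 76; centre 0, 50). Fingers fit in closing along the tray's x. The trays may swap places and are slightly turned.
- tray_orange: Orange case tray, fixed, 124 (x) x 160 (y) x 10 mm. Origin: centre of underside, z up. Floor top at z = 4; rim and one cross rib, 4 thick, 10 high, make a large compartment (inside x -58 to 58, y -76 to 20; centre 0, -28) and a narrow one for the jar (x -58 to 58, y 24 to 76; centre 0, 50). Fingers fit in closing along the tray's x. The trays may swap places and are slightly turned.
- cast_pink: Pink gypsum dental cast with a pink base, 64 (x) x 61 (y) x 31 mm; the solid base to grip is 14 mm high. Origin: centre of its underside; z up, -x towards the front teeth, y across from molars to molars (the way to grip it, at x = 0). Stands on the worktop among the stock.
- arch_white: Thin white printed dental arch, a horseshoe open to +x, no base block, 60 (x) x 64 (y) x 22 mm; solid to 15 mm high. Origin: centre of its underside; z up, -x towards the front teeth, y across from molars to molars (the way to grip it, at x = 0). Stands on the worktop among the stock.
- cast_ochre: Ochre (tan all over) dental cast with a full base, 64 x 63 x 37 mm, origin at the centre of its underside. Belongs to no kit: stays where it is.
- jar_tan: Round white jar with a tan (light brown) closed lid, 39 mm across, 38 mm high. Origin: centre of its underside, z up. The lid is fixed.
- jar_square: Square white ceramic jar with a red dot on its lid, 36 x 36 mm, 40 mm high (solid to 30 mm). Origin: centre of its underside, z up, x and y square to its sides. The lid is fixed.
- jar_pink: Round white jar with a pale pink lid, 39 mm across, 44 mm high, origin at the centre of its underside. Belongs to no kit: stays where it is.
Mind the look-alikes: they are no part of the job. Leave any purple look-alike of the jar_square alone.

How it is judged:
At the end, for the whole second after the job is handed in: Pink cast and tan-lidded jar in the blue tray, white arch and red-dot jar in the orange tray, each in its own compartment (casts' origins x +-36, y -56 to 0 mm; jars' x +-46, y 40 to 60 mm in the tray's frame), flat on its floor (z 2 to 7 mm, tilt under 0.05 rad), at rest and released (y of cast_pink in the frame of tray_blue between -0.056 and 0 m and x of cast_pink in the frame of tray_blue between -0.036 and 0.036 m and z of cast_pink in the frame of tray_blue between 0.002 and 0.007 m and angle between each of cast_pink, jar_tan, arch_white, jar_square's own z axis and vertical below 0.05 rad and linear speed of each of cast_pink, jar_tan, arch_white, jar_square below 0.01 m/s and angular speed of each of cast_pink, jar_tan, arch_white, jar_square below 0.1 rad/s and y of jar_tan in the frame of tray_blue between 0.04 and 0.06 m and x of jar_tan in the frame of tray_blue between -0.046 and 0.046 m and z of jar_tan in the frame of tray_blue between 0.002 and 0.007 m and y of arch_white in the frame of tray_orange between -0.056 and 0 m and x of arch_white in the frame of tray_orange between -0.036 and 0.036 m and z of arch_white in the frame of tray_orange between 0.002 and 0.007 m and y of jar_square in the frame of tray_orange between 0.04 and 0.06 m and x of jar_square in the frame of tray_orange between -0.046 and 0.046 m and z of jar_square in the frame of tray_orange between 0.002 and 0.007 m); the robot touches nothing.
It fails at once if the ochre cast is moved more than 15 mm (distance of cast_ochre from where it was at the start of the episode above 0.015 m).
It fails at once if the pink-lidded jar is moved more than 15 mm (distance of jar_pink from where it was at the start of the episode above 0.015 m).
It fails at once if a piece of a kit is dropped or thrown (over 0.6 m/s with no finger on it) ((linear speed of cast_pink above 0.6 m/s and contact force between cast_pink and the fingers below 0.01 N) or (linear speed of jar_tan above 0.6 m/s and contact force between jar_tan and the fingers below 0.01 N) or (linear speed of arch_white above 0.6 m/s and contact force between arch_white and the fingers below 0.01 N) or (linear speed of jar_square above 0.6 m/s and contact force between jar_square and the fingers below 0.01 N)).
It fails at once if a piece of a kit is tipped over by more than 45 degrees (angle between any of cast_pink, jar_tan, arch_white, jar_square's own z axis and vertical above 0.785 rad).
It also fails if it takes over 96 s, if anything falls off the work surface, if the arm or the gripper's body presses on something with over 40 N, if the wrist force passes 120 N, or if a joint passes its speed limit or range.

## Robot

A 6-joint arm with a two-finger parallel gripper is mounted at the origin on a cart in front of the work surface, level with it; the furniture and walls round the work are solid. World frame = base frame: x ahead of the robot, y to its left, z up, the work surface at z = 0. Lengths are in m, angles in rad, forces in N, time in s.
With the tool pointing down it reaches from about 0.275 to 0.725 m from the base axis. Payload 15.9 kg.
Tool frame: the origin (TCP) lies midway between the tips of the shut fingers; the grasp point (between the pads) lies 19 mm behind it; z points along the fingers, y is the line along which they close (so a half turn about z gives the same grasp; the last joint's range is limited). The gripper opens to 85 mm and grips with 20 to 120 N. Pads are 22 mm wide; open, the fingers measure 114 mm over their backs; the gripper's body (76 mm by 85 mm) begins 54 mm behind the grasp point. The pads swing forward as they close: fully open they stand 13 mm farther back than shut.
Start: joints at [-1.127, 0.213, -0.034, 1.323, 0, 1.571], TCP at [0.215, -0.452, 0.231] pointing down, gripper open.
Joint ranges: [-2.98, 2.98], [-0.74, 1.72], [-1.14, 1.35], [-2.1, 2.04], [-1.57, 1.44], [-3.14, 3.14]. Speed limits (rad/s): [1.89, 1.89, 2.39, 2.57, 3.14, 3.14].

## Interface

Orientations are given as a unit quaternion [w, x, y, z].
In Python, from bench import robot gives the robot as it stands.
- The arm moves only by the tool drive_tool, never from a script. Its argument "increments" is a list of rows, each a list of 2 entries, a list of its own where there are three numbers: the shift along the tool's x, y, z in mm, then the turn about the tool's z in rad. In form: [[[dx, dy, dz], turn], ...]. A call has 1 to 8 rows; each row shifts and turns the commanded pose from where the row before left it, along the tool's axes as they then stand; what a row does not reach is not made up. A row lasts 1/8 s, in which the tool goes at most 62.5 mm and 10.7 degrees, less where a joint would pass 70% of its speed; a pose out of reach is approached as far as the arm can. A call is refused whole if a number of a shift passes 62.5 or a number of a turn 0.188, either way. A call with a gripper value outside its range is refused whole. "gripper" is the opening, from 0 (shut) to 1 (fully open), set as the call begins (left out, the last holds). The fingers move at their own pace and stop on an object; the grip force is fixed at half the most. Time passes only in rows, so rows that do not move let the fingers close. It gives the time, the measured TCP pose, the force, the opening and the grip force at its end, in the units of the state.
- robot.state(): the state, without advancing time (a new reading comes with each control period).
- robot.get_image(name): name is "scene" or "top" or "wrist"; returns the picture (420x560x3 uint8, blue, green, red); there is no depth.
- robot.calibration(name): a dict with "vfov" (degrees; the focal length in pixels is half the picture's height over the tangent of half this angle, whatever the lens; pixels are square), "cx", "cy" (the principal point, pixels), "R" (3x3) and "t" (3): a world point X has camera coordinates R X + t. Camera axes: x right, y down, z forward; pixel columns grow to the right and rows downward; lengths in m; the calibration is good to about 2 mm. A picture is of the moment at which its call begins: read the wrist's pose just before it. calibration takes no time and is no camera call; for the wrist camera it gives the pose at the moment of the call.
- robot.hand_in(): hands the job in; it is judged then, once.
Trained networks look in the newest picture that a camera, given by its name, has taken for a name from the list of things; names that differ only in an ending like _2 or _b are one class to them, and where a whole thing is asked for, a point or a joint stands for the part that bears it (a point fixed in the world has none). Each returns a list of dicts, best first, with "confidence" (0 to 1); they miss things now and then, are a little off and sometimes report something else, mostly with a low value. They report only what shows in the picture. A call takes as long as a camera call. They do not tell look-alikes from the thing itself.
- robot.outline_of(camera, query): "pixels" (420x560 bool, what is visible of it) and "bbox" ([centre column, centre row, width, height] in pixels, round what is visible of it).
- robot.tip_of(camera, query): "xy" ([column, row] in pixels: a listed point, or the origin of a listed thing).
The state is a dict: "time": time; "joint_pos": joint angles; "qvel": joint speeds; "effort": joint torques, N m; "tcp_pos": TCP position; "eef_rot": TCP orientation; "wrist_force": force on the tool from outside, world axes, zero at the start; "wrist_torque": the same for the moment, N m; "width": finger opening in m; "gripper_force": force on a finger pad.
Only numpy, scipy, OpenCV 4.12 (cv2) and the standard library are available. Lean on these libraries where they do the work, as an engineer would, in place of code of your own. Each camera call takes 0.05 s, during which the arm holds its last target. There are 200 camera calls.

## Working session

There is one attempt and no reset: what is moved stays moved. The work goes in short steps, Python scripts to look and compute and a tool call to move; the robot and the scene stay as the last step left them, time stands still between calls to the robot, and variables do not carry over. Pictures are saved under pics/ and viewed, at most 14 in all, crops included, and the job is handed in when it is done.

Besides the shell and the picture viewer there is one more tool, called as name(argument=value, ...) on one line, values as JSON. drive_tool: Moves the arm, as the interface text tells. Its arguments: {"type":"object","properties":{"increments":{"type":"array","items":{"type":"array"}},"gripper":{"type":"number"}},"required":["increments"]}

```bash
ls; mkdir -p pics
python3 - <<'E'
from bench import robot
import cv2,numpy as np
s=robot.state(); print(s)
for c in ["scene","top"]:
    im=robot.get_image(c); cv2.imwrite(f"pics/{c}0.png",im)
    k=robot.calibration(c); print(c,k)
for n in ["tray_blue","tray_orange","cast_pink","arch_white","cast_ochre","jar_tan","jar_square","jar_pink"]:
    for c in ["top","scene"]:
        print(n,c,[(round(d["confidence"],2),np.round(d["xy"],1).tolist()) for d in robot.tip_of(c,n)],[(round(d["confidence"],2),np.round(d["bbox"]).tolist()) for d in robot.outline_of(c,n)])
E
```

```text
pics
{'time': 0.0, 'joint_pos': array([-1.12699813e+00,  2.13352545e-01, -3.50431487e-02,  1.32347379e+00,
       -3.88457891e-05,  1.57079234e+00]), 'qvel': array([ 0.00203058, -0.00050363,  0.00087116, -0.00016856,  0.00087884,
        0.000664  ]), 'effort': array([ 4.06893334e-03, -6.86165285e+01,  4.87118697e+01,  1.74318929e-02,
        2.43432378e-04, -3.56425801e-05]), 'tcp_pos': array([ 0.21453717, -0.45127833,  0.23082428]), 'eef_rot': array([-5.19148878e-04,  9.75480668e-01,  2.20084480e-01, -1.37037419e-04]), 'wrist_force': array([-0.49864055,  0.54434729,  0.27455077]), 'wrist_torque': array([-0.0277636 , -0.00295302, -0.00366296]), 'gripper_force': 0.0, 'width': 0.0856316153234506}
scene {'vfov': 46.744593613122994, 'cx': 282.96377517176376, 'cy': 205.11617634166538, 'R': array([[ 0.6527669 , -0.75722503,  0.02248615],
       [-0.30009737, -0.28572553, -0.91011125],
       [ 0.69558389,  0.58734246, -0.41375341]]), 't': array([-0.54051677,  0.12420489,  0.69159249])}
top {'vfov': 50.02979425527384, 'cx': 278.06989091681106, 'cy': 209.55302830205042, 'R': array([[-0.0033
[... 1088 characters left out ...]
0])] [(0.62, [250.0, 270.0, 52.0, 43.0])]
jar_tan top [(0.69, [316.2, 227.5])] [(0.72, [317.0, 230.0, 19.0, 24.0]), (0.56, [238.0, 244.0, 23.0, 23.0])]
jar_tan scene [(0.6, [285.3, 248.2])] [(0.8, [286.0, 236.0, 23.0, 25.0])]
jar_square top [(0.85, [188.1, 248.8]), (0.81, [278.1, 210.4])] [(0.78, [278.0, 209.0, 20.0, 20.0]), (0.61, [191.0, 251.0, 26.0, 20.0])]
jar_square scene [(0.95, [267.9, 224.6]), (0.87, [179.9, 206.1])] [(0.94, [266.0, 216.0, 26.0, 30.0]), (0.78, [179.0, 200.0, 23.0, 28.0])]
jar_pink top [(0.75, [239.6, 239.9]), (0.6, [358.8, 254.4]), (0.56, [290.5, 146.2])] [(0.72, [239.0, 244.0, 22.0, 21.0])]
jar_pink scene [(0.71, [216.0, 224.8])] [(0.89, [215.0, 215.0, 23.0, 27.0])]
```

Run:
```python
import cv2
im=cv2.imread("pics/top0.png")
cv2.imwrite("pics/top0c.png",cv2.resize(im[90:330,160:460],None,fx=2.5,fy=2.5,interpolation=cv2.INTER_CUBIC))
im=cv2.imread("pics/scene0.png")
cv2.imwrite("pics/scene0c.png",cv2.resize(im[130:330,140:460],None,fx=2.5,fy=2.5,interpolation=cv2.INTER_CUBIC))
```

```text
(no output)
```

View pics/top0c.png

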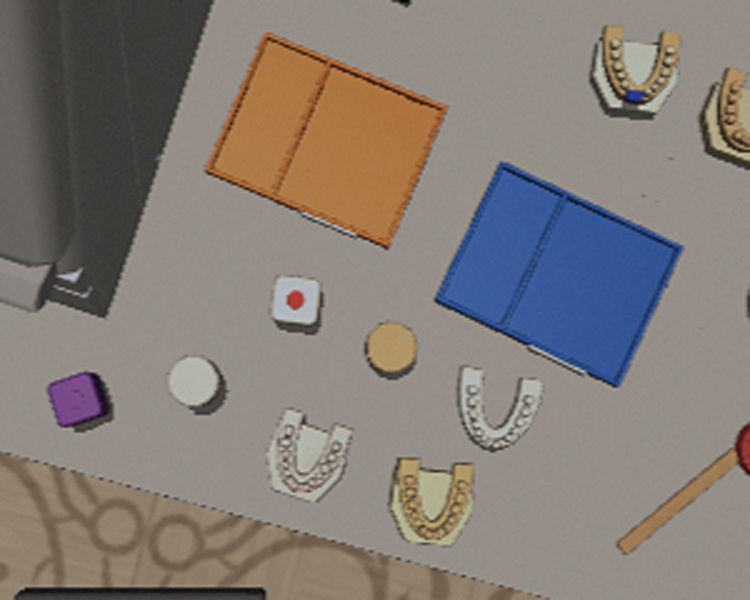

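View pics/scene0c.png

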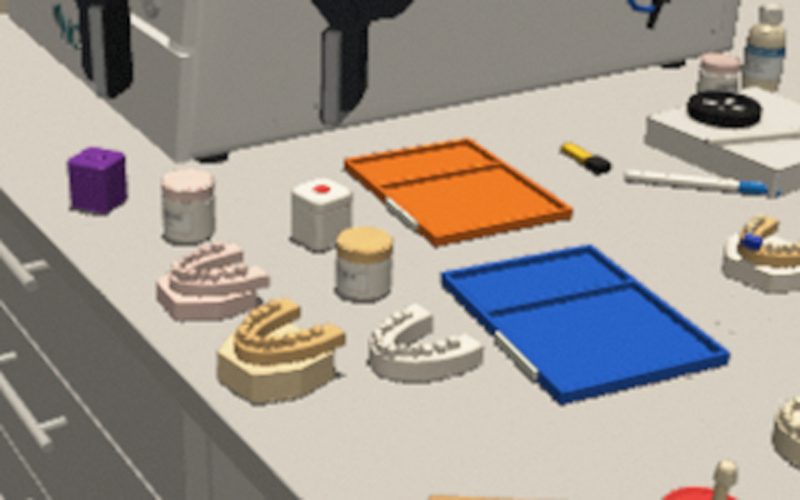

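The pieces read clearly in the top crop: red-dot jar at (297,300), tan jar (391,348), pink cast (309,455), white arch (500,405). The purple cube at (78,400), pale-pink jar (194,383) and ochre cast (433,500) are to be left. The orange tray is upper left, next to the big machine, and blue is to its right. Both narrow compartments face the machine.

```bash
cat > h.py <<'E'
from bench import robot
import cv2,numpy as np
def ray(c,k,px):
    f=210/np.tan(np.radians(k["vfov"]/2)); R,t=k["R"],k["t"]
    px=np.atleast_2d(px).astype(float)
    d=np.c_[(px[:,0]-k["cx"])/f,(px[:,1]-k["cy"])/f,np.ones(len(px))]@R
    return -R.T@t,d
def onz(c,px,z,k=None):
    o,d=ray(c,k or robot.calibration(c),px); return (o+d*((z-o[2])/d[:,2])[:,None])[:,:2]
def tri(k1,p1,k2,p2):
    o1,d1=ray(0,k1,p1);o2,d2=ray(0,k2,p2);d1=d1[0];d2=d2[0]
    s=np.linalg.lstsq(np.c_[d1,-d2],o2-o1,rcond=None)[0]
    a,b=o1+s[0]*d1,o2+s[1]*d2
    return (a+b)/2,np.linalg.norm(a-b)
def contour(m):
    c,_=cv2.findContours(m.astype(np.uint8),cv2.RETR_EXTERNAL,cv2.CHAIN_APPROX_NONE); return max(c,key=cv2.contourArea)
def rect(c,m,z,k=None):
    "min-area rectangle in world mm at height z: centre, sizes, angle of first side (deg)"
    p=onz(c,contour(m)[:,0],z,k)*1000
    (x,y),(w,h),a=cv2.minAreaRect(p.astype(np.float32)); return np.round([x,y,w,h,a],1)
def mirror(c,m,z,k=None,N=240):
    "symmetry axis angles (deg) of a mask, at height z, best first; centre"
    cw=onz(c,contour(m)[:,0].mean(0),z,k)[0]
    g=(np.mgrid[0:N,0:N]-N/2)*0.0005
    P=np.c_[cw[0]+g[0].ravel(),cw[1]+g[1].ravel(),np.full(N*N,z)]
    k=k or robot.calibration(c); f=210/np.tan(np.radians(k["vfov"]/2))
    q=P@k["R"].T+k["t"]; u=f*q[:,0]/q[:,2]+k["cx"]; v=f*q[:,1]/q[:,2]+k["cy"]
    W=cv2.remap(m.astype(np.float32),u.reshape(N,N).astype(np.float32),v.reshape(N,N).astype(np.float32),cv2.INTER_LINEAR)>.5
    pts=np.c_[np.nonzero(W)].astype(float); cen=pts.mean(0); r=[]
    for a in range(0,180,2):
        n=np.array([-np.sin(np.radians(a)),np.cos(np.radians(a))])
        for off in (-3,0,3):
            s=(pts-cen)@n-off; q=np.round(pts-2*s[:,None]*n).astype(int).clip(0,N-1)
            r.append((W[q[:,0],q[:,1]].mean(),a))
    r.sort(reverse=True); return cw+(cen-N/2)*0.0005,[(round(x,3),a) for x,a in r[:6]]
E
python3 - <<'E'
from h import *
kt,ks=robot.calibration("top"),robot.calibration("scene")
T=lambda c,n:robot.tip_of(c,n)
robot.get_image("top");robot.get_image("scene")
print("cam",-kt["R"].T@kt["t"])
pick={"tray_blue":0,"tray_orange":0,"cast_pink":0,"arch_white":0,"cast_ochre":0,"jar_tan":0,"jar_pink":0}
for n in ["tray_blue","tray_orange","cast_pink","arch_white","cast_ochre","jar_tan","jar_pink","jar_square"]:
    a,b=T("top",n),T("scene",n)
    if not a or not b: print(n,"miss");continue
    if n=="jar_square":
        a=sorted(a,key=lambda d:-d["xy"][0]); b=sorted(b,key=lambda d:-d["xy"][0])
    p,e=tri(kt,a[0]["xy"],ks,b[0]["xy"]); print(n,np.round(p*1000),round(e*1000,1))
for n in ["tray_blue","tray_orange"]:
    m=robot.outline_of("top",n)[0]["pixels"]; print(n,rect("top",m,.01))
for n,z in [("cast_pink",.02),("arch_white",.015),("cast_ochre",.02)]:
    m=robot.outline_of("top",n)[0]["pixels"]; print(n,rect("top",m,z),mirror("top",m,z))
for n,z in [("jar_square",.04),("jar_tan",.038)]:
    o=robot.outline_of("top",n); o=[d for d in o if d["bbox"][0]>260][0]; print(n,rect("top",o["pixels"],z))
kw=robot.calibration("wrist");print("wrist",-kw["R"].T@kw["t"],kw["vfov"],kw["R"])
E
```

```text
cam [ 0.4389177  -0.23740301  0.89669864]
tray_blue [ 539. -441.    5.] 4.2
tray_orange [ 649. -255.   -3.] 3.6
cast_pink miss
arch_white [ 426. -387.    2.] 1.0
cast_ochre [ 362. -330.   -5.] 5.3
jar_tan [ 483. -308.   -6.] 0.9
jar_pink [ 453. -151.   -4.] 0.8
jar_square [ 518. -227.   -0.] 1.7
tray_blue [ 537.4 -439.4  159.   126.2   63. ]
tray_orange [ 645.4 -255.9  162.3  128.6   66.6]
cast_pink [ 394.7 -238.4   61.6   63.7   71.5] (array([ 0.39487627, -0.23849871]), [(np.float64(0.978), 162), (np.float64(0.975), 160), (np.float64(0.963), 164), (np.float64(0.957), 158), (np.float64(0.945), 166), (np.float64(0.938), 162)])
arch_white [ 430.3 -386.8   65.9   58.    79.9] (array([ 0.43131739, -0.38673894]), [(np.float64(0.938), 170), (np.float64(0.934), 172), (np.float64(0.91), 174), (np.float64(0.909), 168), (np.float64(0.906), 168), (np.float64(0.897), 166)])
cast_ochre [ 359.3 -333.4   62.5   62.6   82.8] (array([ 0.360058  , -0.33374182]), [(np.float64(0.977), 174), (np.float64(0.972), 172), (np.float64(0.969), 176), (np.float64(0.957), 178), (np.float64(0.955), 170), (np.float64(0.945), 0)])
jar_square [ 513.5 -231.    35.2   38.3   83.4]
jar_tan [ 478.1 -301.9   36.2   36.3   89.3]
wrist [ 0.28158585 -0.42003099  0.373318  ] 63.84659561839062 [[ 4.29686353e-01 -9.02978141e-01  3.39425063e-04]
 [-8.64102122e-01 -4.11077852e-01  2.90417842e-01]
 [-2.62101433e-01 -1.25081881e-01 -9.56899870e-01]]
```

```bash
cat > plan.py <<'E'
# plan.py x y z theta(deg of closing line) [n]: rows from the measured pose, in tool axes
import sys
from h import *
from scipy.spatial.transform import Rotation as Ro
a=[float(v) for v in sys.argv[1:]]
s=robot.state(); q=s["eef_rot"]; R=Ro.from_quat([q[1],q[2],q[3],q[0]]).as_matrix()
y=R[:,1]; th=np.degrees(np.arctan2(y[1],y[0])); p=s["tcp_pos"]*1000
turn=-np.radians(a[3]-th)                 # + about tool z (down) lowers world yaw
turn=(turn+np.pi)%(2*np.pi)-np.pi
d=np.array(a[:3])-p
n=int(a[4]) if len(a)>4 else int(max(np.ceil(np.linalg.norm(d)/45),np.ceil(abs(turn)/.165),1))
print("tcp",p.round(1),"th",round(th,1),"tilt",np.round(np.degrees(np.arccos(-R[2,2])),2),"t",round(s["time"],2),"j",np.round(s["joint_pos"],2),"turn",round(turn,3))
rows=[]
for i in range(n):
    rows.append([(R.T@(d/n)).round(0).tolist(),round(turn/n,3)]); R=R@Ro.from_euler("z",turn/n).as_matrix()
print(rows)
E
python3 plan.py 395 -238 190 -109
```

```text
tcp [ 214.7 -451.6  231.3] th -64.6 tilt 0.0 t 2.95 j [-1.13  0.21 -0.03  1.32 -0.    1.57] turn 0.775
[[[36.0, -16.0, 6.0], np.float64(0.111)], [[34.0, -20.0, 6.0], np.float64(0.111)], [[32.0, -24.0, 6.0], np.float64(0.111)], [[29.0, -27.0, 6.0], np.float64(0.111)], [[26.0, -30.0, 6.0], np.float64(0.111)], [[22.0, -33.0, 6.0], np.float64(0.111)], [[18.0, -35.0, 6.0], np.float64(0.111)]]
```

drive_tool(increments=[[[36,-16,6],0.111],[[34,-20,6],0.111],[[32,-24,6],0.111],[[29,-27,6],0.111],[[26,-30,6],0.111],[[22,-33,6],0.111],[[18,-35,6],0.111],[[0,0,0],0]], gripper=1)

```text
time: 3.95
tcp_pos: [0.3955, -0.2389, 0.1889]
eef_rot: [-0.0, 0.986, -0.165, -0.0]
wrist_force: [-0.4, -1.0, 0.9]
width: 0.0854
gripper_force: 0.0
```

```bash
cat > look.py <<'E'
# look.py name pic n1:z n2:z ...: wrist view, rects, mirror axes, tips
import sys
from h import *
k=robot.calibration("wrist"); im=robot.get_image("wrist"); cv2.imwrite("pics/"+sys.argv[1],im)
print("cam",(-k["R"].T@k["t"]).round(3))
for a in sys.argv[2:]:
    n,z=a.split(":");z=float(z)
    for d in robot.outline_of("wrist",n)[:2]:
        c,ax=mirror("wrist",d["pixels"],z,k)
        print(n,round(d["confidence"],2),np.round(d["bbox"]),"rect",rect("wrist",d["pixels"],z,k),"axis",[int(x[1]) for x in ax[:3]],float(ax[0][0]))
    for d in robot.tip_of("wrist",n)[:2]: print("  tip",round(d["confidence"],2),np.round(d["xy"]),"z0",(onz(0,d["xy"],0,k)[0]*1000).round(1))
E
python3 look.py w1.png cast_pink:0.014 jar_tan:.038 jar_square:.04 cast_ochre:.014; python3 plan.py 395 -238 60 -109
```

```text
cam [ 0.466 -0.263  0.331]
cast_pink 0.55 [275. 187.  60.  62.] rect [ 396.4 -238.    59.1   62.1   71. ] axis [160, 162, 158] 0.983
cast_pink 0.49 [439.  19. 198.  39.] rect [ 488.  -412.3  160.4   29.3   71. ] axis [66, 68, 68] 0.95
  tip 0.55 [276. 183.] z0 [ 396.2 -239.8]
jar_tan 0.8 [316.  73.  46.  53.] rect [ 480.2 -302.6   39.    38.4   71. ] axis [108, 102, 106] 0.986
  tip 0.74 [314.  77.] z0 [ 479.  -304.6]
jar_square 0.91 [218.  58.  52.  57.] rect [ 514.8 -231.9   37.4   39.1   82.4] axis [36, 126, 38] 0.97
jar_square 0.74 [ 87. 204.  71.  54.] rect [443.6 -74.3  38.   54.5  18.4] axis [102, 12, 14] 0.952
  tip 0.9 [100. 198.] z0 [440.  -65.4]
  tip 0.87 [224.  65.] z0 [ 515.1 -230.8]
cast_ochre 0.69 [379. 186.  72.  72.] rect [ 360.5 -334.    66.6   64.4   82.8] axis [174, 172, 176] 0.962
cast_ochre 0.67 [420.  95.  77.  73.] rect [ 431.9 -384.7   67.2   58.8   79.2] axis [170, 168, 172] 0.936
  tip 0.81 [376. 184.] z0 [ 362.5 -334.1]
tcp [ 394.3 -241.1  189.4] th -109.1 tilt 0.01 t 4.4 j [-0.55  0.15 -0.22  1.2  -0.    2.93] turn -0.002
[[[-0.0, -1.0, 43.0], np.float64(-0.001)], [[-0.0, -1.0, 43.0], np.float64(-0.001)], [[-0.0, -1.0, 43.0], np.float64(-0.001)]]
```

View pics/w1.png

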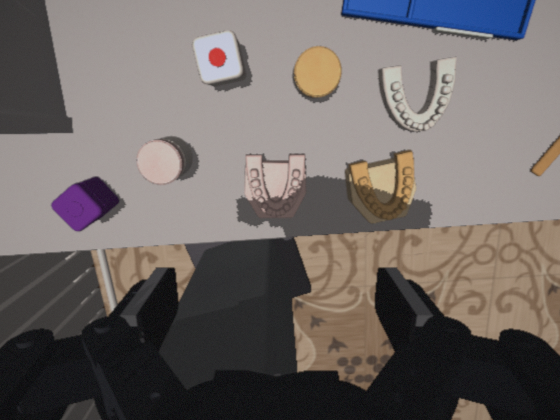

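The wrist view shows the pink cast at (275,187), between the ochre cast at (380,186) and the pink-lidded jar at (160,160). This agrees with the top-view measurement to 2 mm. I'll descend with the fingers slightly narrowed to clear the ochre cast.

drive_tool(increments=[[[1,-2,35],0],[[0,0,35],0],[[0,0,35],0],[[0,0,35],0],[[0,0,25],0],[[0,0,16],0],[[0,0,7],0],[[0,0,2],0]], gripper=0.93)

```text
time: 5.4
tcp_pos: [0.3961, -0.2392, -0.0006]
eef_rot: [-0.0, 0.986, -0.166, -0.0]
wrist_force: [-0.1, 0.1, 0.3]
width: 0.0795
gripper_force: 0.0
```

drive_tool(increments=[[[0,0,0],0],[[0,0,0],0],[[0,0,0],0],[[0,0,0],0],[[0,0,0],0]], gripper=0)

```text
time: 6.02
tcp_pos: [0.3964, -0.2394, 0.0005]
eef_rot: [0.0, 0.986, -0.166, 0.001]
wrist_force: [-5.4, 1.1, 16.7]
width: 0.0568
gripper_force: 61.6
```

drive_tool(increments=[[[0,0,-8],0],[[0,0,-20],0],[[0,0,-35],0],[[0,0,-35],0],[[0,0,-10],0],[[0,0,0],0]])

```text
time: 6.78
tcp_pos: [0.3963, -0.2392, 0.1076]
eef_rot: [0.0, 0.986, -0.166, 0.0]
wrist_force: [-0.4, -0.5, -1.4]
width: 0.0564
gripper_force: 64.6
```

```bash
python3 plan.py 526 -465 108 -25.5; python3 look.py w2.png cast_pink:.11
```

```text
tcp [ 396.3 -239.2  107.6] th -109.1 tilt 0.06 t 6.78 j [-0.54  0.2  -0.37  1.    0.    2.93] turn -1.459
[[[22.0, 19.0, -0.0], np.float64(-0.162)], [[18.0, 22.0, -0.0], np.float64(-0.162)], [[15.0, 25.0, -0.0], np.float64(-0.162)], [[10.0, 27.0, -0.0], np.float64(-0.162)], [[6.0, 28.0, -0.0], np.float64(-0.162)], [[1.0, 29.0, -0.0], np.float64(-0.162)], [[-3.0, 29.0, -0.0], np.float64(-0.162)], [[-8.0, 28.0, -0.0], np.float64(-0.162)], [[-12.0, 26.0, -0.0], np.float64(-0.162)]]
cam [ 0.466 -0.263  0.25 ]
cast_pink 0.77 [275. 290. 140. 142.] rect [ 387.3 -236.1   62.8   74.1   71.5] axis [162, 160, 164] 0.984
  tip 0.92 [279. 272.] z0 [ 343.  -224.1]
```

View pics/w2.png

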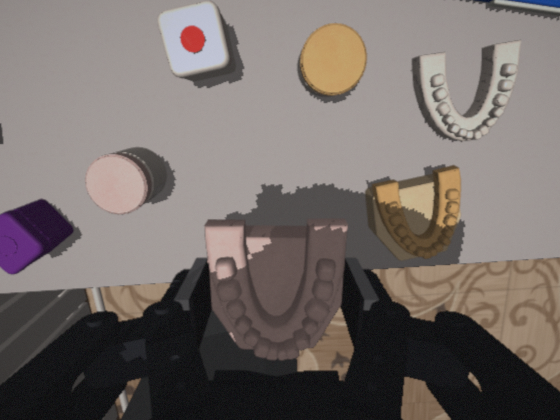

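The cast is held square and level, its axis unchanged at 161°. Now carrying it to the blue tray.

drive_tool(increments=[[[22,19,0],-0.162],[[18,22,0],-0.162],[[15,25,0],-0.162],[[10,27,0],-0.162],[[6,28,0],-0.162],[[1,29,0],-0.162],[[-3,29,0],-0.162],[[-8,28,0],-0.162]])

```text
time: 7.92
tcp_pos: [0.5114, -0.4401, 0.1057]
eef_rot: [-0.001, 0.885, 0.465, -0.0]
wrist_force: [0.1, 0.2, -1.4]
width: 0.0564
gripper_force: 64.6
```

drive_tool(increments=[[[-12,26,0],-0.163],[[0,0,0],0],[[0,0,0],0]])

```text
time: 8.3
tcp_pos: [0.5253, -0.4636, 0.1061]
eef_rot: [-0.001, 0.846, 0.533, -0.0]
wrist_force: [1.0, -0.0, -1.1]
width: 0.0564
gripper_force: 64.6
```

```bash
python3 plan.py 526 -465 60 -25.5; python3 look.py w3.png tray_blue:.01 tray_orange:.01
```

```text
tcp [ 525.3 -463.6  106.1] th -25.6 tilt 0.11 t 8.3 j [-0.72  0.68  0.37  1.26  0.    1.29] turn -0.002
[[[-0.0, 1.0, 23.0], np.float64(-0.001)], [[-0.0, 1.0, 23.0], np.float64(-0.001)]]
cam [ 0.558 -0.398  0.248]
tray_blue 0.79 [283. 157. 190. 207.] rect [ 541.7 -432.6  145.   126.2   64.4] axis [162, 160, 64] 0.995
  tip 0.82 [283. 171.] z0 [ 541.9 -440.8]
```

View pics/w3.png

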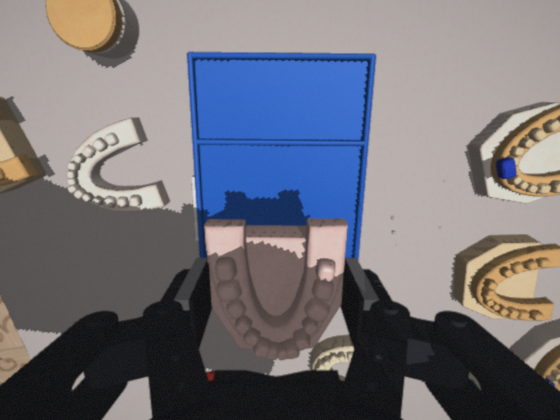

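The tray's far corners appear at (188,54) and (375,54), and the rib ends at (195,143) and (368,143). I'll turn these into a tray pose.

Run:
```python
from h import *
k=robot.calibration("wrist")
p=onz(0,[[188,54],[375,54],[195,143],[368,143]],.01,k)*1000
print(p.round(1),np.linalg.norm(p[1]-p[0]),np.linalg.norm(p[3]-p[2]))
v=p[1]-p[0];a=np.arctan2(v[1],v[0]);print(np.degrees(a))
for m,yl in [((p[0]+p[1])/2,80),((p[2]+p[3])/2,22)]:
    o=m-yl*np.array([-np.sin(a),np.cos(a)]); print("origin",o.round(1))
```

```text
[[ 520.1 -343.2]
 [ 630.1 -395.7]
 [ 496.  -395.1]
 [ 605.5 -447.3]] 121.91099929225061 121.31492806604521
-25.501102984779436
origin [ 540.7 -441.6]
origin [ 541.2 -441.1]
```

drive_tool(increments=[[[-1,4,25],0],[[0,0,30],0],[[0,0,22],0],[[0,0,12],0],[[0,0,6],0],[[0,0,3],0],[[0,0,2],0],[[0,0,0],0]])

```text
time: 9.55
tcp_pos: [0.5292, -0.4671, 0.0077]
eef_rot: [0.0, 0.846, 0.534, 0.0]
wrist_force: [0.1, -0.4, -1.2]
width: 0.0562
gripper_force: 64.6
```

drive_tool(increments=[[[0,0,1.5],0],[[0,0,1],0],[[0,0,0],0]])

```text
time: 9.93
tcp_pos: [0.5291, -0.4669, 0.0048]
eef_rot: [-0.0, 0.846, 0.534, 0.0]
wrist_force: [-0.3, 1.3, -0.1]
width: 0.0568
gripper_force: 64.6
```

drive_tool(increments=[[[0,0,0.5],0],[[0,0,0],0],[[0,0,0],0]], gripper=0.87)

```text
time: 10.3
tcp_pos: [0.5291, -0.467, 0.0044]
eef_rot: [0.0, 0.846, 0.534, 0.0]
wrist_force: [-0.7, -0.8, -0.5]
width: 0.0746
gripper_force: 0.0
```

drive_tool(increments=[[[0,0,-10],0],[[0,0,-25],0],[[0,0,-40],0],[[0,0,-40],0],[[0,0,-40],0],[[0,0,0],0]])

```text
time: 11.05
tcp_pos: [0.5304, -0.4681, 0.1638]
eef_rot: [0.003, 0.846, 0.534, 0.001]
wrist_force: [-0.0, -0.3, -0.4]
width: 0.0743
gripper_force: 0.0
```

```bash
python3 look.py w4.png cast_pink:.018 jar_tan:.038 arch_white:.015; python3 plan.py 480 -302.5 110 -25.5
```

```text
cam [ 0.562 -0.401  0.306]
cast_pink 0.57 [273. 194.  65.  69.] rect [ 528.1 -467.3   61.7   58.5   64.5] axis [64, 66, 62] 0.988
  tip 0.76 [274. 188.] z0 [ 530.4 -467.7]
  tip 0.4 [143. 158.] z0 [ 435.1 -390.6]
jar_tan 0.81 [120.  33.  70.  66.] rect [ 484.7 -309.3   38.5   50.4   38.3] axis [130, 128, 132] 0.983
  tip 0.85 [132.  42.] z0 [ 478.1 -305.9]
  tip 0.42 [142. 156.] z0 [ 435.2 -388.6]
arch_white 0.91 [140. 152.  80.  77.] rect [ 433.  -387.    64.    66.    78.5] axis [170, 168, 172] 0.967
  tip 0.57 [142. 154.] z0 [ 436.7 -387.6]
tcp [ 528.7 -466.6  158.4] th -25.5 tilt 0.09 t 11.4 j [-0.72  0.68  0.5   1.39  0.    1.29] turn 0.0
[[[32.0, -29.0, 12.0], np.float64(0.0)], [[32.0, -29.0, 12.0], np.float64(0.0)], [[32.0, -29.0, 12.0], np.float64(0.0)], [[32.0, -29.0, 12.0], np.float64(0.0)]]
```

View pics/w4.png

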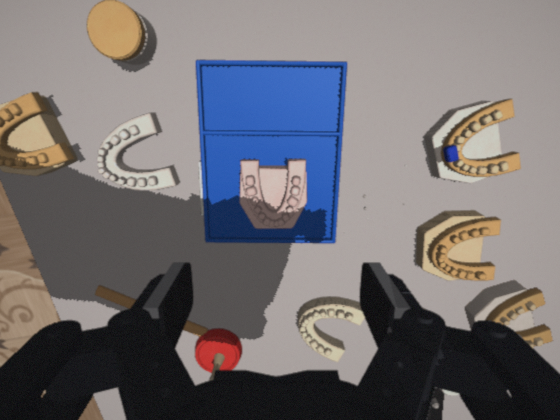

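The pink cast sits in the blue tray's large compartment at (273,194), square and clear of the rim. Next is the tan jar.

drive_tool(increments=[[[31,-29,5],0],[[32,-29,10],0],[[32,-29,15],0],[[31,-28,20],0],[[0,0,0],0]], gripper=0.75)

```text
time: 12.02
tcp_pos: [0.4773, -0.3006, 0.1076]
eef_rot: [-0.002, 0.845, 0.534, -0.001]
wrist_force: [1.1, -0.6, 0.4]
width: 0.064
gripper_force: 0.0
```

```bash
python3 plan.py 479.5 -303.5 5 -25.5; python3 look.py w5.png jar_tan:.038
```

```text
tcp [ 477.3 -300.6  107.6] th -25.4 tilt 0.26 t 12.03 j [-0.56  0.4  -0.1   1.08  0.    1.45] turn 0.002
[[[-1.0, 1.0, 34.0], np.float64(0.001)], [[-1.0, 1.0, 34.0], np.float64(0.001)], [[-1.0, 1.0, 34.0], np.float64(0.001)]]
cam [ 0.51  -0.234  0.25 ]
jar_tan 0.72 [280. 219.  60.  64.] rect [ 481.1 -299.    45.2   38.6   83.7] axis [68, 66, 70] 0.981
  tip 0.89 [282. 210.] z0 [ 480.  -305.5]
```

drive_tool(increments=[[[-2,3,30],0],[[0,0,30],0],[[0,0,22],0],[[0,0,12],0],[[0,0,6],0],[[0,0,2],0],[[0,0,0],0]])

```text
time: 13.05
tcp_pos: [0.4817, -0.3071, 0.0079]
eef_rot: [0.0, 0.846, 0.534, 0.0]
wrist_force: [-0.5, 0.3, -0.3]
width: 0.064
gripper_force: 0.0
```

drive_tool(increments=[[[0,0,0],0],[[0,0,0],0],[[0,0,0],0],[[0,0,0],0],[[0,0,0],0]], gripper=0)

```text
time: 13.68
tcp_pos: [0.4816, -0.307, 0.0081]
eef_rot: [0.0, 0.846, 0.534, 0.0]
wrist_force: [-2.4, 0.9, 8.0]
width: 0.037
gripper_force: 59.9
```

drive_tool(increments=[[[0,0,-5],0],[[0,0,-15],0],[[0,0,-30],0],[[0,0,-20],0],[[0,0,0],0],[[0,0,0],0]])

```text
time: 14.42
tcp_pos: [0.4812, -0.3067, 0.077]
eef_rot: [-0.0, 0.846, 0.534, -0.0]
wrist_force: [-0.2, 0.4, -0.7]
width: 0.0367
gripper_force: 60.1
```

```bash
python3 plan.py 561.5 -397 78 -25.5; python3 look.py w6.png jar_tan:.1
```

```text
tcp [ 481.2 -306.7   77. ] th -25.5 tilt 0.02 t 14.43 j [-0.57  0.43 -0.13  1.01 -0.    1.45] turn 0.0
[[[-16.0, 37.0, -0.0], np.float64(0.0)], [[-16.0, 37.0, -0.0], np.float64(0.0)], [[-16.0, 37.0, -0.0], np.float64(0.0)]]
cam [ 0.513 -0.24   0.219]
jar_tan 0.75 [275. 282.  96. 118.] rect [ 484.4 -301.6   52.8   38.8   62.2] axis [66, 64, 68] 0.989
  tip 0.66 [276. 264.] z0 [ 467.  -337.2]
```

View pics/w6.png

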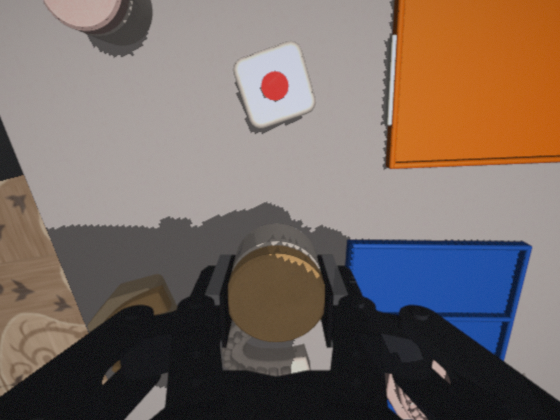

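The tan jar is gripped centrally at (277,290). Ahead, the red-dot jar is at (275,86) and the blue narrow compartment is at the lower right. Carrying it there now.

drive_tool(increments=[[[-16,36,0],0],[[-16,37,0],0],[[-15,37,0],0],[[0,2,15],0],[[0,0,20],0],[[0,0,15],0],[[0,0,8],0],[[0,0,0],0]])

```text
time: 15.58
tcp_pos: [0.5619, -0.3971, 0.0189]
eef_rot: [-0.0, 0.846, 0.534, -0.0]
wrist_force: [-0.0, 0.8, -0.5]
width: 0.0365
gripper_force: 60.3
```

```bash
python3 plan.py 561.5 -397 12 -25.5
```

```text
tcp [ 561.9 -397.1   18.9] th -25.5 tilt 0.05 t 15.57 j [-0.62  0.71  0.18  1.05 -0.    1.4 ] turn 0.0
[[[-0.0, -0.0, 7.0], np.float64(0.0)]]
```

drive_tool(increments=[[[0,0,3],0],[[0,0,2],0],[[0,0,1.5],0],[[0,0,0.5],0],[[0,0,0],0]])

```text
time: 16.2
tcp_pos: [0.5622, -0.3975, 0.0123]
eef_rot: [-0.0, 0.846, 0.534, -0.0]
wrist_force: [-0.1, 0.3, -0.7]
width: 0.0369
gripper_force: 60.3
```

drive_tool(increments=[[[0,0,0.6],0],[[0,0,0.4],0],[[0,0,0],0]])

```text
time: 16.58
tcp_pos: [0.5623, -0.3975, 0.0121]
eef_rot: [0.0, 0.846, 0.534, 0.0]
wrist_force: [-4.4, 3.4, 9.3]
width: 0.0368
gripper_force: 61.4
```

Contact (9 N). Releasing and rising.

drive_tool(increments=[[[0,0,0],0],[[0,0,0],0],[[0,0,0],0]], gripper=0.75)

```text
time: 16.95
tcp_pos: [0.5622, -0.3975, 0.0112]
eef_rot: [-0.0, 0.846, 0.534, -0.0]
wrist_force: [0.2, 0.4, 0.8]
width: 0.0645
gripper_force: 0.0
```

drive_tool(increments=[[[0,0,-10],0],[[0,0,-25],0],[[0,0,-35],0],[[0,0,-35],0],[[0,0,-25],0],[[0,0,0],0]])

```text
time: 17.7
tcp_pos: [0.5633, -0.3982, 0.1442]
eef_rot: [0.002, 0.846, 0.534, 0.001]
wrist_force: [0.3, -0.2, 0.1]
width: 0.0643
gripper_force: 0.0
```

```bash
python3 look.py w7.png jar_tan:.042 arch_white:.015; python3 plan.py 431 -387 160 -99.5
```

```text
cam [ 0.595 -0.331  0.286]
jar_tan 0.86 [274. 202.  49.  58.] rect [ 564.6 -391.8   44.4   37.8   64.5] axis [64, 62, 66] 0.988
  tip 0.56 [272. 195.] z0 [ 560.7 -397.9]
arch_white 0.73 [144. 242.  80.  76.] rect [ 433.4 -385.5   64.7   67.    79.5] axis [174, 176, 172] 0.891
  tip 0.75 [144. 245.] z0 [ 434.1 -389.4]
tcp [ 561.8 -397.2  140.2] th -25.5 tilt 0.1 t 17.95 j [-0.62  0.64  0.39  1.31 -0.    1.4 ] turn 1.292
[[[-6.0, -15.0, -2.0], np.float64(0.161)], [[-8.0, -14.0, -2.0], np.float64(0.161)], [[-10.0, -13.0, -2.0], np.float64(0.161)], [[-12.0, -11.0, -2.0], np.float64(0.161)], [[-14.0, -9.0, -2.0], np.float64(0.161)], [[-15.0, -6.0, -2.0], np.float64(0.161)], [[-16.0, -4.0, -2.0], np.float64(0.161)], [[-16.0, -1.0, -2.0], np.float64(0.161)]]
```

View pics/w7.png

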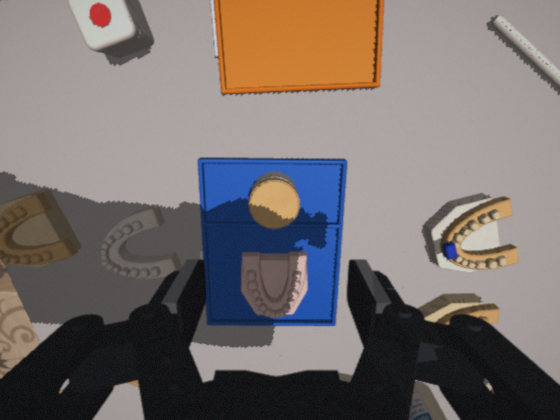

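The tan jar stands in the narrow compartment at (274,202), clear of the rib. Next is the white arch.

drive_tool(increments=[[[-6,-15,-2],0.161],[[-8,-14,-2],0.161],[[-10,-13,-2],0.161],[[-12,-11,-2],0.161],[[-14,-9,-2],0.161],[[-15,-6,-2],0.161],[[-16,-4,-2],0.161],[[-16,-1,-2],0.161]], gripper=1)

```text
time: 18.95
tcp_pos: [0.4315, -0.3863, 0.1567]
eef_rot: [-0.0, 0.996, -0.084, -0.0]
wrist_force: [-0.7, -0.5, 0.0]
width: 0.0853
gripper_force: 0.0
```

drive_tool(increments=[[[0,0,0],0],[[0,0,0],0]])

```text
time: 19.2
tcp_pos: [0.4327, -0.3867, 0.157]
eef_rot: [-0.0, 0.997, -0.079, -0.0]
wrist_force: [-0.0, -0.6, -0.5]
width: 0.0856
gripper_force: 0.0
```

```bash
python3 look.py w8.png arch_white:.012 cast_ochre:.02; python3 plan.py 432 -387 0 -99.5
```

```text
cam [ 0.506 -0.398  0.299]
arch_white 0.82 [279. 194.  72.  73.] rect [ 431.6 -386.9   63.9   61.9   78.8] axis [170, 168, 172] 0.964
  tip 0.82 [281. 195.] z0 [ 428.3 -391. ]
cast_ochre 0.65 [231. 280.  72.  64.] rect [ 360.8 -335.1   61.7   67.6   85.6] axis [174, 172, 176] 0.972
  tip 0.86 [234. 269.] z0 [ 361.5 -333.7]
tcp [ 432.7 -386.6  157.1] th -99.2 tilt 0.02 t 19.45 j [-0.73  0.4   0.04  1.21  0.    2.57] turn 0.005
[[[-0.0, 0.0, 39.0], np.float64(0.001)], [[-0.0, 0.0, 39.0], np.float64(0.001)], [[-0.0, 0.0, 39.0], np.float64(0.001)], [[-0.0, 0.0, 39.0], np.float64(0.001)]]
```

View pics/w8.png

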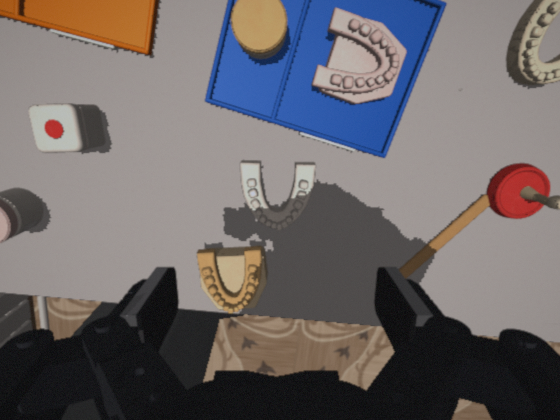

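The arch is centred at (279,194), its axis lies along the tool, and both sides are clear. Descending.

drive_tool(increments=[[[-1,0,30],0],[[0,0,35],0],[[0,0,35],0],[[0,0,28],0],[[0,0,16],0],[[0,0,8],0],[[0,0,4],0],[[0,0,1],0]])

```text
time: 20.45
tcp_pos: [0.4317, -0.3868, 0.0008]
eef_rot: [0.0, 0.997, -0.081, 0.0]
wrist_force: [0.7, -0.4, -0.3]
width: 0.0852
gripper_force: 0.0
```

drive_tool(increments=[[[0,0,0],0],[[0,0,0],0],[[0,0,0],0],[[0,0,0],0],[[0,0,0],0]], gripper=0)

```text
time: 21.08
tcp_pos: [0.4317, -0.3867, 0.0015]
eef_rot: [0.0, 0.997, -0.081, 0.001]
wrist_force: [-3.9, 4.2, 16.0]
width: 0.0574
gripper_force: 60.8
```

drive_tool(increments=[[[0,0,-6],0],[[0,0,-18],0],[[0,0,-35],0],[[0,0,-35],0],[[0,0,-10],0],[[0,0,0],0]])

```text
time: 21.82
tcp_pos: [0.4316, -0.3867, 0.1045]
eef_rot: [0.0, 0.997, -0.081, 0.0]
wrist_force: [-0.1, 0.4, -1.0]
width: 0.0572
gripper_force: 63.4
```

```bash
python3 plan.py 635 -282 105 -23; python3 look.py w9.png arch_white:.11
```

```text
tcp [ 431.6 -386.7  104.5] th -99.3 tilt 0.05 t 21.82 j [-0.73  0.43 -0.06  1.08  0.    2.57] turn -1.332
[[[20.0, -15.0, -0.0], np.float64(-0.148)], [[22.0, -12.0, -0.0], np.float64(-0.148)], [[24.0, -9.0, -0.0], np.float64(-0.148)], [[25.0, -5.0, -0.0], np.float64(-0.148)], [[25.0, -1.0, -0.0], np.float64(-0.148)], [[25.0, 3.0, -0.0], np.float64(-0.148)], [[25.0, 6.0, -0.0], np.float64(-0.148)], [[23.0, 10.0, -0.0], np.float64(-0.148)], [[22.0, 13.0, -0.0], np.float64(-0.148)]]
cam [ 0.505 -0.399  0.247]
arch_white 0.87 [279. 282. 152. 142.] rect [ 427.8 -385.9   66.9   70.9   79.4] axis [170, 168, 172] 0.977
```

View pics/w9.png

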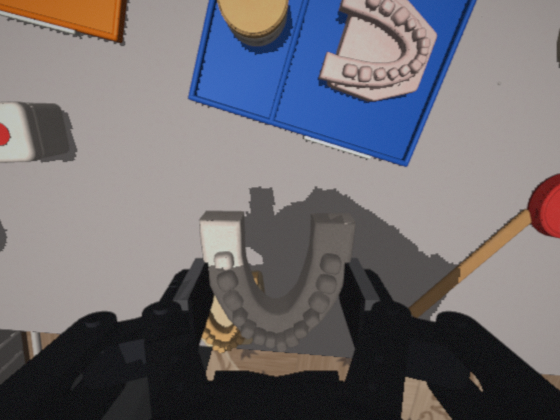

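The arch hangs level in the fingers at (279,280). Moving it to the orange tray.

drive_tool(increments=[[[20,-15,0],-0.148],[[22,-12,0],-0.148],[[24,-9,0],-0.148],[[25,-5,0],-0.148],[[25,-1,0],-0.148],[[25,3,0],-0.148],[[25,6,0],-0.148],[[23,10,0],-0.148]])

```text
time: 22.98
tcp_pos: [0.6112, -0.2929, 0.1029]
eef_rot: [-0.001, 0.871, 0.491, -0.001]
wrist_force: [0.2, -0.1, -0.5]
width: 0.0573
gripper_force: 63.4
```

drive_tool(increments=[[[22,13,0],-0.148],[[0,0,0],0],[[0,0,0],0]])

```text
time: 23.35
tcp_pos: [0.6327, -0.2817, 0.1034]
eef_rot: [-0.001, 0.834, 0.551, -0.0]
wrist_force: [-1.1, -0.3, -1.3]
width: 0.0572
gripper_force: 63.4
```

```bash
python3 plan.py 635 -282 105 -23; python3 look.py w10.png tray_orange:.01
python3 - <<'E'
from h import *
im=robot.get_image("scene"); a=cv2.imread("pics/w10.png"); b=im
cv2.imwrite("pics/pair.png",np.hstack([cv2.resize(a,(400,300)),cv2.resize(b,(400,300))]))
E
```

```text
tcp [ 632.7 -281.7  103.4] th -23.1 tilt 0.09 t 23.35 j [-0.42  0.67  0.33  1.24 -0.    1.56] turn -0.002
[[[1.0, 2.0, -2.0], np.float64(-0.002)]]
cam [ 0.662 -0.214  0.245]
tray_orange 0.83 [284. 160. 190. 224.] rect [ 648.6 -254.5  158.6  125.7   66.9] axis [64, 62, 66] 0.991
  tip 0.57 [285. 169.] z0 [ 650.5 -257.1]
```

View pics/pair.png

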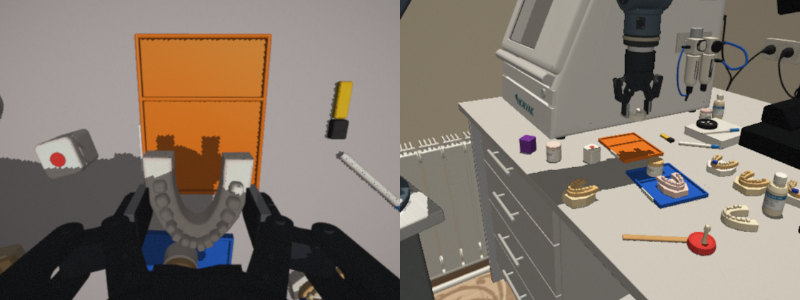

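In the wrist view the orange corners are at about (190,49) and (380,49), and the rib ends at (197,137) and (374,137). The scene view shows the arm well clear of the machine.

```bash
python3 - <<'E'
from h import *
k=robot.calibration("wrist")
p=onz(0,[[190,49],[380,49],[197,138],[374,138]],.01,k)*1000
print(np.linalg.norm(p[1]-p[0]),np.linalg.norm(p[3]-p[2]))
v=p[1]-p[0];a=np.arctan2(v[1],v[0]);print(np.degrees(a))
R=np.array([[np.cos(a),-np.sin(a)],[np.sin(a),np.cos(a)]])
for m,yl in [((p[0]+p[1])/2,80),((p[2]+p[3])/2,22)]:
    o=m-R@[0,yl]; print("origin",o.round(1),"large",(o+R@[0,-28]).round(1),"jar",(o+R@[0,50]).round(1))
E
python3 plan.py 637.5 -283 20 -23 3
```

```text
121.70814876088794 121.9209689807079
-23.054014041102654
origin [ 649.8 -257.8] large [ 638.8 -283.6] jar [ 669.4 -211.8]
origin [ 651.3 -256.3] large [ 640.3 -282. ] jar [ 670.9 -210.3]
tcp [ 632.9 -282.1  104.4] th -23.1 tilt 0.01 t 23.55 j [-0.42  0.67  0.33  1.24 -0.    1.55] turn -0.001
[[[0.0, 2.0, 28.0], np.float64(-0.0)], [[0.0, 2.0, 28.0], np.float64(-0.0)], [[0.0, 2.0, 28.0], np.float64(-0.0)]]
```

drive_tool(increments=[[[1,6,20],0],[[0,0,28],0],[[0,0,22],0],[[0,0,14],0],[[0,0,7],0],[[0,0,3],0],[[0,0,1],0],[[0,0,0],0]])

```text
time: 24.55
tcp_pos: [0.6398, -0.2832, 0.0099]
eef_rot: [0.0, 0.834, 0.552, 0.0]
wrist_force: [0.5, -0.0, -0.1]
width: 0.0573
gripper_force: 63.5
```

drive_tool(increments=[[[0,0,2],0],[[0,0,1],0],[[0,0,0.8],0],[[0,0,0],0],[[0,0,0],0]])

```text
time: 25.18
tcp_pos: [0.6394, -0.2831, 0.0057]
eef_rot: [0.0, 0.834, 0.552, 0.0]
wrist_force: [-2.5, 0.0, 4.7]
width: 0.0573
gripper_force: 64.3
```

Touching (about 5 N). Releasing and rising.

drive_tool(increments=[[[0,0,0],0],[[0,0,0],0],[[0,0,0],0]], gripper=0.88)

```text
time: 25.55
tcp_pos: [0.6394, -0.283, 0.0054]
eef_rot: [-0.0, 0.834, 0.552, -0.0]
wrist_force: [0.4, -0.6, -0.6]
width: 0.0751
gripper_force: 0.0
```

drive_tool(increments=[[[0,0,-8],0],[[0,0,-20],0],[[0,0,-35],0],[[0,0,-35],0],[[0,0,-20],0],[[0,0,0],0]])

```text
time: 26.3
tcp_pos: [0.6404, -0.2835, 0.1256]
eef_rot: [0.001, 0.834, 0.552, 0.001]
wrist_force: [-0.6, -0.3, -0.4]
width: 0.0751
gripper_force: 0.0
```

```bash
python3 look.py w11.png arch_white:.016 jar_square:.04; python3 plan.py 515 -231 115 -6
```

```text
cam [ 0.669 -0.216  0.268]
arch_white 0.67 [278. 205.  82.  79.] rect [ 639.3 -283.9   62.9   63.1   66.1] axis [66, 68, 70] 0.955
  tip 0.87 [278. 203.] z0 [ 641.6 -286.3]
jar_square 0.66 [ 98. 208.  82.  63.] rect [ 527.2 -230.4   37.6   52.7   81.5] axis [178, 0, 176] 0.948
jar_square 0.35 [  8. 145.  16.  42.] rect [ 495.4 -168.2   29.1    9.1   53.7] axis [144, 142, 146] 0.968
  tip 0.79 [112. 201.] z0 [ 516.6 -231.9]
tcp [ 638.9 -282.8  122.3] th -23.0 tilt 0.1 t 26.55 j [-0.42  0.67  0.39  1.29 -0.    1.56] turn -0.296
[[[-0.0, -45.0, 3.0], np.float64(-0.099)], [[4.0, -45.0, 3.0], np.float64(-0.099)], [[9.0, -44.0, 3.0], np.float64(-0.099)]]
```

View pics/w11.png

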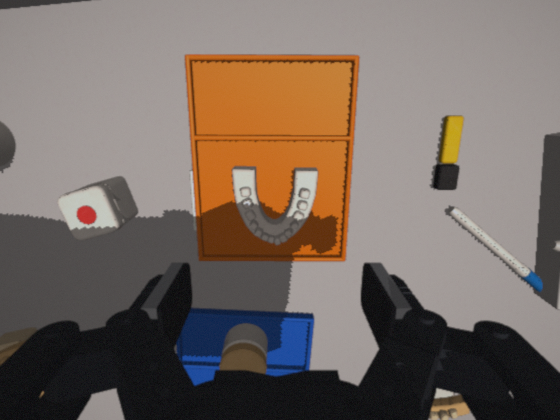

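The arch lies flat in the orange large compartment at (278,205). Last is the red-dot jar, seen at (88,212).

drive_tool(increments=[[[0,-45,3],-0.09],[[4,-45,3],-0.09],[[8,-44,2],-0.09],[[0,0,0],0],[[0,0,0],0]], gripper=0.75)

```text
time: 27.18
tcp_pos: [0.5156, -0.2306, 0.1155]
eef_rot: [0.0, 0.752, 0.659, 0.0]
wrist_force: [-0.9, -0.3, -0.5]
width: 0.0642
gripper_force: 0.0
```

```bash
python3 look.py w12.png jar_square:.04; python3 plan.py 515 -231 8 -7.5 3
```

```text
cam [ 0.526 -0.158  0.258]
jar_square 0.8 [278. 211.  54.  55.] rect [ 517.  -225.6   41.8   35.2   82.5] axis [82, 84, 80] 0.985
jar_square 0.61 [127.   5.  35.   9.] rect [448.5 -91.6   5.   19.9  82.5] axis [82, 84, 80] 0.896
  tip 0.61 [281. 203.] z0 [ 519.7 -231.2]
tcp [ 516.1 -230.8  115.4] th -7.5 tilt 0.02 t 27.32 j [-0.42  0.39 -0.09  1.09  0.    1.28] turn -0.0
[[[-0.0, -0.0, 36.0], np.float64(-0.0)], [[-0.0, -0.0, 36.0], np.float64(-0.0)], [[-0.0, -0.0, 36.0], np.float64(-0.0)]]
```

View pics/w12.png

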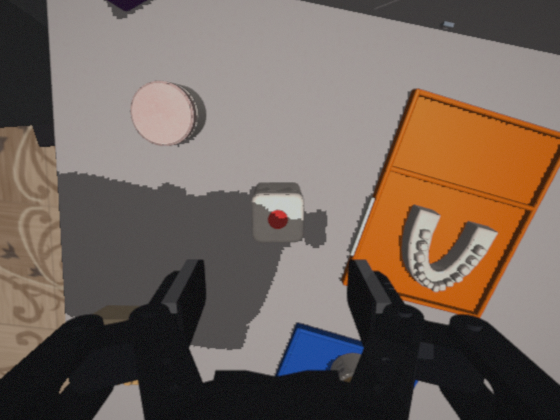

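The red-dot jar at (278,212) is square to the fingers. Descending.

drive_tool(increments=[[[0,0,30],0],[[0,0,32],0],[[0,0,25],0],[[0,0,13],0],[[0,0,6],0],[[0,0,3],0],[[0,0,0],0]])

```text
time: 28.2
tcp_pos: [0.5156, -0.2306, 0.007]
eef_rot: [0.0, 0.752, 0.659, 0.0]
wrist_force: [0.0, -0.4, -0.7]
width: 0.064
gripper_force: 0.0
```

drive_tool(increments=[[[0,0,0],0],[[0,0,0],0],[[0,0,0],0],[[0,0,0],0],[[0,0,0],0]], gripper=0)

```text
time: 28.82
tcp_pos: [0.5156, -0.2306, 0.0072]
eef_rot: [0.001, 0.752, 0.659, 0.0]
wrist_force: [-1.1, 0.8, 6.3]
width: 0.0337
gripper_force: 60.6
```

drive_tool(increments=[[[0,0,-5],0],[[0,0,-15],0],[[0,0,-30],0],[[0,0,-20],0],[[0,0,0],0],[[0,0,0],0]])

```text
time: 29.58
tcp_pos: [0.515, -0.2304, 0.0762]
eef_rot: [-0.0, 0.752, 0.659, -0.0]
wrist_force: [-0.6, -0.0, -0.9]
width: 0.0336
gripper_force: 59.7
```

```bash
python3 plan.py 669 -212.5 76 -23; python3 look.py w13.png jar_square:.11; python3 -c "
from h import *
print(onz('top',[[203,217],[245,90]],0)*1000)"
```

```text
tcp [ 515.  -230.4   76.2] th -7.5 tilt 0.02 t 29.57 j [-0.42  0.42 -0.15  1.    0.    1.28] turn 0.27
[[[9.0, 38.0, 0.0], np.float64(0.068)], [[12.0, 37.0, 0.0], np.float64(0.068)], [[14.0, 36.0, 0.0], np.float64(0.068)], [[17.0, 35.0, 0.0], np.float64(0.068)]]
cam [ 0.525 -0.157  0.218]
  tip 0.85 [275. 263.] z0 [ 510.5 -262.6]
[[ 503.68182427  -80.1202247 ]
 [ 764.27857906 -163.36134769]]
```

drive_tool(increments=[[[9,38,0],0.068],[[12,37,0],0.068],[[14,36,0],0.068],[[15,35,0],0.068],[[0,0,10],0],[[0,0,10],0],[[0,0,0],0]])

```text
time: 30.6
tcp_pos: [0.6674, -0.2153, 0.0552]
eef_rot: [-0.001, 0.834, 0.551, -0.001]
wrist_force: [0.2, -0.0, -0.8]
width: 0.0337
gripper_force: 60.0
```

```bash
python3 plan.py 669 -213 20 -23 4;  python3 look.py w14.png tray_orange:.01 jar_square:.09
```

```text
tcp [ 667.4 -215.3   55.2] th -23.1 tilt 0.15 t 30.6 j [-0.31  0.71  0.29  1.15 -0.    1.66] turn -0.002
[[[1.0, 0.0, 9.0], np.float64(-0.0)], [[1.0, 0.0, 9.0], np.float64(-0.0)], [[1.0, 0.0, 9.0], np.float64(-0.0)], [[1.0, 0.0, 9.0], np.float64(-0.0)]]
cam [ 0.697 -0.148  0.197]
tray_orange 0.81 [274. 274. 213. 199.] rect [ 663.1 -220.4   88.7  124.7   67. ] axis [68, 66, 66] 0.98
jar_square 0.76 [276. 290.  95. 116.] rect [ 671.6 -206.2   46.5   33.7   67.1] axis [68, 66, 70] 0.981
  tip 0.79 [278. 263.] z0 [ 660.1 -236.6]
```

View pics/w14.png

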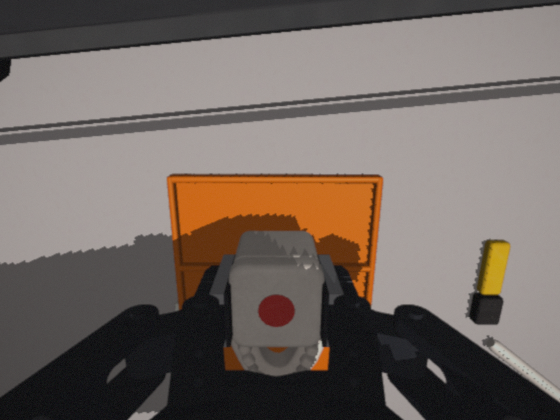

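The held jar is at (276,300), with the orange tray's far corners at (168,178) and (382,178). A quick numeric check of the tray's far edge follows, and then I lower the jar.

Run:
```python
from h import *
k=robot.calibration("wrist"); s=robot.state(); print(s["tcp_pos"])
p=onz(0,[[168,178],[382,178]],.01,k)*1000
v=p[1]-p[0];a=np.arctan2(v[1],v[0]);print(np.linalg.norm(v),np.degrees(a))
R=np.array([[np.cos(a),-np.sin(a)],[np.sin(a),np.cos(a)]])
o=p.mean(0)-R@[0,80]; print("origin",o,"tcp in tray",R.T@(s["tcp_pos"][:2]*1000-o))
```

```text
[ 0.66908295 -0.21556283  0.05716015]
122.14226074120619 -23.082697754281376
origin [ 651.0959915  -257.20917152] tcp in tray [ 0.21908733 45.36409092]
```

drive_tool(increments=[[[4,0,10],0],[[0,0,13],0],[[0,0,10],0],[[0,0,6],0],[[0,0,2],0],[[0,0,0],0]])

```text
time: 31.6
tcp_pos: [0.6708, -0.2118, 0.0156]
eef_rot: [0.0, 0.834, 0.551, 0.0]
wrist_force: [-0.8, -0.0, -0.2]
width: 0.0335
gripper_force: 60.0
```

drive_tool(increments=[[[0,0,2],0],[[0,0,1.2],0],[[0,0,0.8],0],[[0,0,0],0],[[0,0,0],0]])

```text
time: 32.22
tcp_pos: [0.6707, -0.2117, 0.0116]
eef_rot: [0.0, 0.834, 0.551, 0.0]
wrist_force: [0.2, -1.8, -0.3]
width: 0.0338
gripper_force: 60.0
```

drive_tool(increments=[[[0,0,0.5],0],[[0,0,0.4],0],[[0,0,0],0]])

```text
time: 32.6
tcp_pos: [0.6708, -0.2117, 0.0113]
eef_rot: [0.0, 0.834, 0.551, 0.0]
wrist_force: [-3.2, 1.0, 7.4]
width: 0.0336
gripper_force: 61.1
```

drive_tool(increments=[[[0,0,0],0],[[0,0,0],0],[[0,0,0],0]], gripper=0.75)

```text
time: 32.98
tcp_pos: [0.6707, -0.2117, 0.0105]
eef_rot: [-0.0, 0.834, 0.551, -0.0]
wrist_force: [-0.5, 0.4, -0.4]
width: 0.0644
gripper_force: 0.0
```

drive_tool(increments=[[[0,0,-8],0],[[0,0,-22],0],[[0,0,-35],0],[[0,0,-35],0],[[0,0,-35],0],[[0,0,-25],0],[[0,0,0],0]])

```text
time: 33.85
tcp_pos: [0.6717, -0.212, 0.1733]
eef_rot: [0.002, 0.834, 0.551, 0.001]
wrist_force: [0.7, -0.2, -0.6]
width: 0.0642
gripper_force: 0.0
```

drive_tool(increments=[[[-10,-50,0],0],[[-10,-50,0],0],[[-10,-50,0],0],[[-10,-50,0],0],[[0,-20,0],0],[[0,0,0],0],[[0,0,0],0]])

```text
time: 34.72
tcp_pos: [0.4541, -0.1626, 0.1704]
eef_rot: [0.0, 0.834, 0.551, 0.0]
wrist_force: [0.5, 0.1, 0.4]
width: 0.0641
gripper_force: 0.0
```

Run:
```python
from h import *
kt,ks=robot.calibration("top"),robot.calibration("scene")
robot.get_image("top");robot.get_image("scene")
fr={"blue":(np.array([540.5,-441]),-25.5),"orange":(np.array([650.5,-257]),-23.05)}
for n,z in [("cast_pink",.022),("jar_tan",.042),("arch_white",.017),("jar_square",.044),("cast_ochre",.02),("jar_pink",.044)]:
    for d in robot.outline_of("top",n)[:2]:
        r=rect("top",d["pixels"],z); out=[]
        for t,(o,a) in fr.items():
            a=np.radians(a);R=np.array([[np.cos(a),-np.sin(a)],[np.sin(a),np.cos(a)]]); out.append((t,(R.T@(r[:2]-o)).round(1).tolist()))
        print(n,round(d["confidence"],2),r,out)
    b=[np.round(d["xy"]).tolist() for d in robot.tip_of("scene",n)[:2]]; a=[np.round(d["xy"]).tolist() for d in robot.tip_of("top",n)[:2]]
    print("  tips",a,b,[ (tri(kt,p,ks,q)[0]*1000).round().tolist() for p in a for q in b if tri(kt,p,ks,q)[1]<.012])
s=robot.state();print(s["time"],s["tcp_pos"])
```

```text
cast_pink 0.67 [ 525.4 -465.6   64.1   61.6   64.3] [('blue', [-3.0, -28.7]), ('orange', [-33.4, -240.9])]
  tips [[394.0, 205.0]] [[384.0, 262.0]] [[529.0, -465.0, 6.0]]
jar_tan 0.63 [ 559.9 -394.2   44.1   40.5   89.7] [('blue', [-2.6, 50.6]), ('orange', [-29.6, -161.7])]
  tips [[361.0, 186.0]] [[359.0, 244.0]] [[566.0, -399.0, -0.0]]
arch_white 0.72 [ 636.5 -284.    59.    66.9   65.6] [('blue', [19.1, 183.0]), ('orange', [-2.3, -30.3])]
  tips [[304.0, 154.0]] [[328.0, 208.0]] [[630.0, -284.0, 12.0]]
jar_square 0.65 [ 362.1 -331.1   60.7   61.4   84.9] [('blue', [-208.3, 22.4]), ('orange', [-236.4, -181.1])]
jar_square 0.64 [ 664.3 -212.    40.    42.6   67.5] [('blue', [13.2, 260.0]), ('orange', [-4.9, 46.8])]
  tips [[267.0, 132.0], [292.0, 144.0]] [[308.0, 197.0], [178.0, 207.0]] [[675.0, -206.0, -2.0]]
cast_ochre 0.73 [ 360.  -333.8   62.4   62.9   84.7] [('blue', [-209.1, 19.0]), ('orange', [-237.2, -184.4])]
  tips [[330.0, 289.0]] [[373.0, 261.0], [249.0, 278.0]] [[361.0, -333.0, -1.0]]
  tips [] [[327.0, 210.0], [216.0, 223.0]] []
35.725 [ 0.45353675 -0.16243386  0.17068102]
```

Everything measures inside its compartment, and the ochre cast hasn't moved. Handing in.

```bash
python3 -c "
from bench import robot
print(robot.hand_in())"
```

```text
the job is handed in; nothing more can be done
None
```

I placed all four pieces in their compartments, released them and handed the job in at about 36 s; the hand-in gave no verdict. The last top view put every piece inside its limits and the ochre cast unmoved. That view missed the pink-lidded jar, but it was never gripped or touched.

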